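# Fit the shelf above the carton in the packing-bench rack

## Task

A carton stands in the small open rack on the packing bench. Take the loose steel shelf by its batten and slide it, batten outwards, onto the lowest pair of rails that clears that carton, pushing until its rear edge bears firmly on the back stop, but without ramming or forcing it. Let go of it there and leave the cartons and everything else on the bench where they are.

Things in the scene. Friction and masses are not known exactly. Their poses are not given: they have to be found in the camera images.
- shelf_grip (a point): Centre of the loose shelf's upright wooden batten, the place to grip: 16 mm thick (along x), 120 mm long (along y), standing 42 mm above the sheet along its front edge. This point is 27 mm above the sheet's underside, 21 mm above its top face, 180 mm from the rear edge. Axes: x from the batten towards the rear edge, z up.
- shelf_rear (a point): Middle of the shelf's rear edge (opposite the batten; it goes into the rack first), half-way up its 6 mm thickness; axes as for the shelf. It lies 180 mm along x from the batten's centre and 24 mm below it.
- shelf: The loose shelf: plain steel sheet 190 mm (x) by 200 mm (y) by 6 mm thick with a batten at its front, 0.3 to 0.5 kg. Origin: centre of the sheet's underside, 85 mm along x from the batten. It starts flat on the bench on the robot's left, rear edge towards the rack.
- rack: Open grey steel rack fixed to the bench, 268 mm wide, 181 mm deep, 250 mm high, open at front and top. Origin on the bench at the middle of its open front; x into the rack, y across, z up. Three pairs of steel rails from x = 0 to 175 mm, ledge tops 75, 135 and 195 mm above the bench. Seated, the shelf's batten end sticks out 33 to 55 mm in front.
- rack_mouth (a point): Middle of the open front at the middle rail pair's ledge height (135 mm); axes as the rack's. At each pair the ledges reach inwards to 89 mm from the middle; upright walls, 18 mm above the ledge, leave 206 mm for the 200 mm shelf. From x = 110 mm on, a hold-down strip 11 mm above the ledge covers it: the shelf must be slid in from the front.
- rack_back (a point): A point on the bench 180 mm in from the middle of the open front, at the rack's back; axes as the rack's. In front of it stands the back stop: a rigid grey upright plate 130 mm wide, 12 mm thick, 235 mm high, crossing all rail pairs. Its front face lies anywhere from 135 to 157 mm in from the open front: feel for it. About 5 to 10 N of push on it is firm, 30 N is ramming.
- rack_bay (a point): The middle of the carton bay, on the bench inside the rack, 68 mm in from the open front; the carton whose centre is within 60 mm of it is the one standing in the rack.
- carton_low: The low brown taped carton, 100 x 80 mm, 50 mm high, origin at the centre of its underside. Any one of the three cartons stands in the rack, the other two on the far side of the bench.
- carton_mid: The middle-sized brown taped carton, 100 x 80 mm, 110 mm high, origin at the centre of its underside. Any one of the three cartons stands in the rack, the other two on the far side of the bench.
- carton_tall: The tall brown taped carton, 100 x 80 mm, 170 mm high, origin at the centre of its underside. Any one of the three cartons stands in the rack, the other two on the far side of the bench.
- tape_clear: Roll of clear tape, 100 mm across, 50 mm high, lying on the bench; leave it. Origin at its underside.
- tape_green: Roll of green tape, 90 mm across, 25 mm high, lying on the bench; leave it. Origin at its underside.
- tape_gun: Tape dispenser gun, 110 mm long, 95 mm high, lying on the bench; leave it. Origin at its underside.
- knife: Yellow safety knife, about 180 mm long, 14 mm high, lying on the bench; leave it. Origin at its underside.
- labels: Pad of paper labels, 100 x 150 x 22 mm, lying on the bench; leave it. Origin at its underside.

How it is judged (in metres and radians):
On the way, in this order (a step that is already met when the one before it is completed fails the run):
1. the shelf's rear edge has entered the rack at the right pair of rails: at least 40 mm in from the open front, 0 to 12 mm above the ledges (x of shelf_rear in the frame of rack above 0.04 m and ((horizontal distance between carton_low and rack_bay below 0.06 m and z of shelf_rear in the frame of rack between 0.075 and 0.09 m) or (horizontal distance between carton_mid and rack_bay below 0.06 m and z of shelf_rear in the frame of rack between 0.135 and 0.15 m) or (horizontal distance between carton_tall and rack_bay below 0.06 m and z of shelf_rear in the frame of rack between 0.195 and 0.21 m))), for 0.1 s.
2. the shelf bears on the back stop with more than 2 N for 0.1 s, on the right pair of rails (contact force between shelf and back_stop above 2 N and ((horizontal distance between carton_low and rack_bay below 0.06 m and z of shelf_rear in the frame of rack between 0.075 and 0.0815 m) or (horizontal distance between carton_mid and rack_bay below 0.06 m and z of shelf_rear in the frame of rack between 0.135 and 0.1415 m) or (horizontal distance between carton_tall and rack_bay below 0.06 m and z of shelf_rear in the frame of rack between 0.195 and 0.2015 m))), for 0.1 s.
At the end, for the whole second after the job is handed in: The shelf lies at rest and level (within 0.03 rad) on the ledges of the lowest rail pair that clears the carton in the rack, square to the rack within 0.04 rad, its rear edge within 3 mm of the back stop's front face, batten outwards, released; cartons and other things are where they were (horizontal distance between shelf_rear and back_stop below 0.01 m and angle between shelf's own z axis and vertical below 0.03 rad and angle between the x axis of shelf and the x axis of rack, either way round below 0.04 rad and ((horizontal distance between carton_low and rack_bay below 0.06 m and z of shelf_rear in the frame of rack between 0.075 and 0.0815 m) or (horizontal distance between carton_mid and rack_bay below 0.06 m and z of shelf_rear in the frame of rack between 0.135 and 0.1415 m) or (horizontal distance between carton_tall and rack_bay below 0.06 m and z of shelf_rear in the frame of rack between 0.195 and 0.2015 m)) and linear speed of shelf below 0.01 m/s and contact force between shelf and the fingers below 0.1 N); the robot touches nothing.
It fails at once if the shelf is rammed into the back stop (more than 30 N) (contact force between shelf and back_stop above 30 N).
It fails at once if the shelf is forced against the rack (more than 40 N) (contact force between shelf and rack above 40 N).
It fails at once if a carton is shifted by more than 12 mm (distance of any of carton_low, carton_mid, carton_tall from where it was at the start of the episode above 0.012 m).
It fails at once if another thing on the bench is shifted by more than 20 mm (distance of any of tape_clear, tape_green, tape_gun, knife, labels from where it was at the start of the episode above 0.02 m).
It also fails if it takes over 48 s, if anything falls off the work surface, if the arm or the gripper's body presses on something with over 40 N, if the wrist force passes 120 N, or if a joint passes its speed limit or range.

## Robot

A 6-joint arm with a two-finger parallel gripper is mounted at the origin on the work surface. World frame = base frame: x ahead of the robot, y to its left, z up, the work surface at z = 0. Lengths are in mm, angles in rad, forces in N, time in s.
With the tool pointing down it reaches from about 400 to 925 mm from the base axis. Payload 12.5 kg.
Tool frame: the origin (TCP) lies at the centre of the arm's flange, where the gripper is bolted on; the fingertips stand 190 mm ahead of it and the grasp point (between the pads) lies 171 mm ahead of it; z points along the fingers, y is the direction in which the jaws open and shut (so a half turn about z gives the same grasp; the last joint's range is limited). The gripper opens to 95 mm and grips with 3 to 60 N. Pads are 20 mm wide; open, the fingers measure 119 mm over their backs; the gripper's body (75 mm by 180 mm) begins 59 mm behind the grasp point.
Start: joints at [1.012, 0.491, 1.559, -0, 1.092, -0.106], TCP at [273.406, 562.027, 404.761] pointing down, gripper open.
Joint ranges: [-3.1, 3.1], [-0.84, 2.19], [0.05, 2.79], [-1.13, 4.28], [0.06, 2.93], [-2.69, 2.69]. Speed limits (rad/s): [2.22, 2.22, 2.79, 3.14, 3.14, 3.14].

## Interface

Orientations are given as [roll, pitch, yaw] about the fixed x, y, z axes, in that order (R = Rz(yaw) Ry(pitch) Rx(roll)).
In Python, from cell import env, optics gives the robot as it stands.
- The arm moves only by the tool apply_moves, never from a script. Its argument "commands" is a list of rows, each a list of 7 numbers: the turn, a rotation vector about the tool's x, y, z in degrees, then the shift along the tool's x, y, z in m, then the finger opening in m, from 0 to 0.0951. A call has 1 to 5 rows; each row shifts and turns the commanded pose from where the row before left it, along the tool's axes as they then stand; what a row does not reach is not made up. A row lasts 1/12 s, in which the tool goes at most 41.7 mm and 7.16 degrees, less where a joint would pass 70% of its speed; a pose out of reach is approached as far as the arm can. A call with a gripper value outside its range is refused whole. The fingers move at their own pace and stop on an object; the grip force is fixed at half the most. Time passes only in rows, so rows that do not move let the fingers close. It gives the time, the measured TCP pose, the force and the opening at its end, in the units of the state.
- env.state(): the state, without advancing time (a new reading comes with each control period).
- optics.read_camera(name): name is "scene" or "top"; returns a dict with "color" (384x512x3 uint8, red, green, blue), "fx", "fy", "cx", "cy" (pixels), "eye" and "rotation" of the camera in the world. Camera axes: x right, y up, looking along -z (the intrinsics and any distortion apply to the point x, -y, -z); pixel columns grow to the right and rows downward; lengths in mm; the calibration is good to about 2 mm. A picture is of the moment at which its call begins. There is no depth.
- env.job_done(): hands the job in, once; it reports no verdict.
The state is a dict: "t": time; "joints": joint angles; "qvel": joint speeds; "tau": joint torques, N m; "eef_pos": TCP position; "tcp_rot": TCP orientation; "ft_force": force on the tool from outside, world axes, zero at the start; "moment": the same for the moment, N m; "opening": opening from 0.0 (shut) to 1.0 (fully open).
Only numpy, scipy, OpenCV 4.12 (cv2) and the standard library are available. Lean on these libraries where they do the work, as an engineer would, in place of code of your own. Each camera call takes 0.05 s, during which the arm holds its last target. There are 200 camera calls.

## Working session

There is one attempt and no reset: what is moved stays moved. The work goes in short steps, Python scripts to look and compute and a tool call to move; the robot and the scene stay as the last step left them, time stands still between calls to the robot, and variables do not carry over. Pictures are saved under pics/ and viewed, about 8 in all and at most 12, crops included, and the job is handed in when it is done.

Besides the shell and the picture viewer there is one more tool, called after "Request:" by a JSON object that holds its "fn" and its "kwargs". apply_moves: Moves the arm, as the interface text tells. Its arguments: {"type":"object","properties":{"commands":{"type":"array","items":{"type":"array","items":{"type":"number"}}}},"required":["commands"]}

```bash
mkdir -p pics; cat > h.py <<'E'
from cell import env, optics
import numpy as np, cv2
def shot(n,f):
    c=optics.read_camera(n); cv2.imwrite('pics/'+f,c["color"][:,:,::-1]); return c
def ray(c,u,v):
    d=np.array([(u-c["cx"])/c["fx"],-(v-c["cy"])/c["fy"],-1.0]); return np.array(c["eye"],float),np.array(c["rotation"]).reshape(3,3)@d
def onz(c,u,v,z):
    e,d=ray(c,u,v); return (e+d*(z-e[2])/d[2]).round(1)
def proj(c,p):
    q=np.array(c["rotation"]).reshape(3,3).T@(np.array(p,float)-np.array(c["eye"])); return (c["cx"]+c["fx"]*q[0]/-q[2], c["cy"]-c["fy"]*q[1]/-q[2])
E
python3 - <<'E'
from h import *
import pickle
for n in("scene","top"):
    c=shot(n,n+'0.png'); print({k:v for k,v in c.items() if k!="color"})
    pickle.dump(c,open(n+'0.pkl','wb'))
print(env.state())
E
```

```text
{'fx': 484.34117553217277, 'fy': 484.34117553217277, 'cx': 257.4623256220043, 'cy': 195.47739175113688, 'eye': array([1827.24467768,  407.78020634,  946.46579846]), 'rotation': array([1.02166198, 0.00666287, 1.83905674])}
{'fx': 439.4346561664019, 'fy': 439.4346561664019, 'cx': 247.16625946106748, 'cy': 188.2248020289067, 'eye': array([ 388.43147809,   55.29983026, 1371.94551677]), 'rotation': array([ 1.14136196e-01,  4.22416111e-04, -1.58688268e+00])}
{'t': 0.1, 'joints': array([ 1.01238229e+00,  4.91463324e-01,  1.55940356e+00,  1.08251410e-06,
        1.09169801e+00, -1.05601795e-01]), 'qvel': array([ 0.00164861, -0.00178558,  0.00024302,  0.0010937 ,  0.00068044,
       -0.00208889]), 'tau': array([ 2.63576367e-03, -6.13619471e+01, -2.58602875e+01,  6.94029825e-02,
        4.70671419e-02, -4.51601227e-05]), 'eef_pos': array([273.39501437, 561.9892995 , 404.23725047]), 'tcp_rot': array([-3.14062593e+00, -1.03434088e-04,  2.68877986e+00]), 'ft_force': array([-0.29895444, -0.17470293, -0.15125595]), 'moment': array([0.01669252, 0.01670212, 0.01610449]), 'opening': 0.997884782092936}
```

View pics/scene0.png

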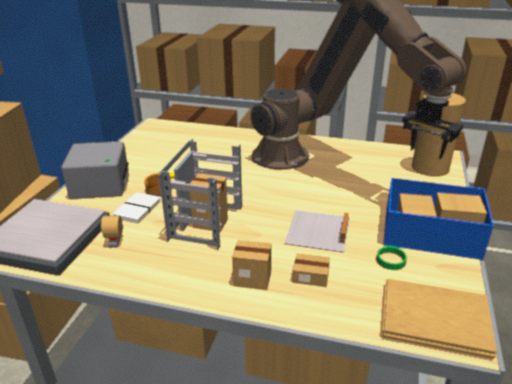

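View pics/top0.png

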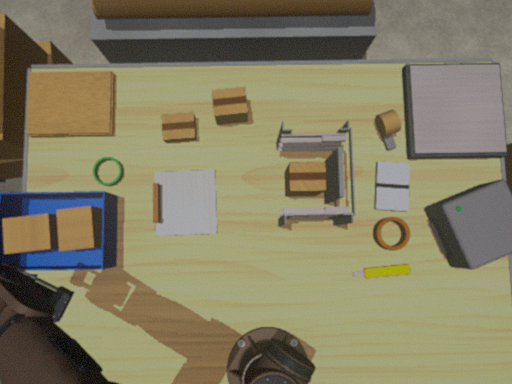

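The scene view shows the shelf at (318,230) with its batten at (345,228), and the rack at (205,195) with a carton inside. Two cartons are outside, at (252,264) and (311,270). In the top view the shelf is at (186,202), its batten at (156,202), and the rack spans (280–352, 125–225) with its open front to the left. Next I'll measure these.

```bash
cat >> h.py <<'E'
from scipy.spatial.transform import Rotation as Ro
_r,_p=ray,proj
def fix(c):
    c["rotation"]=Ro.from_euler('xyz',c["rotation"]).as_matrix() if np.size(c["rotation"])==3 else c["rotation"]; return c
def ray(c,u,v): return _r(fix(c),u,v)
def proj(c,p): return _p(fix(c),p)
E
python3 - <<'E'
from h import *
import pickle
t=pickle.load(open('top0.pkl','rb')); s=pickle.load(open('scene0.pkl','rb'))
im=t["color"]; hsv=cv2.cvtColor(im,cv2.COLOR_RGB2HSV)
m=((hsv[:,:,1]<40)&(hsv[:,:,2]>120)).astype(np.uint8); m[:, :140]=0;m[:,230:]=0;m[:160]=0;m[245:]=0
k=max(cv2.findContours(m,0,2)[0],key=cv2.contourArea); r=cv2.minAreaRect(k); b=cv2.boxPoints(r); print("sheet px",r)
print([onz(t,*p,6) for p in b], onz(t,*r[0],6))
sub=hsv[175:235,145:165]; m2=((hsv[:,:,1]>120)&(hsv[:,:,2]>60)).astype(np.uint8); m2[:,:145]=0;m2[:,168:]=0;m2[:175]=0;m2[230:]=0
k=max(cv2.findContours(m2,0,2)[0],key=cv2.contourArea); r=cv2.minAreaRect(k); print("batten",r); print([onz(t,*p,48) for p in cv2.boxPoints(r)],onz(t,*r[0],48))
a=cv2.resize(im[110:235,265:365],None,fx=6,fy=4.8*1,interpolation=cv2.INTER_CUBIC)
b=cv2.resize(s["color"][130:250,150:250],None,fx=6,fy=6,interpolation=cv2.INTER_CUBIC)
cv2.imwrite('pics/a.png',cv2.resize(im[110:235,265:365],None,fx=4.8,fy=4.8,interpolation=2)[:,:,::-1])
cv2.imwrite('pics/b.png',cv2.resize(s["color"][130:290,150:340],None,fx=3.7,fy=3.7,interpolation=2)[:,:,::-1])
E
```

```text
sheet px ((184.79428100585938, 202.239501953125), (64.56597900390625, 61.81772994995117), 87.95458984375)
[array([604. , 349.2,   6. ]), array([607.9, 155. ,   6. ]), array([405.9, 149.4,   6. ]), array([402.2, 340.4,   6. ])] [504.2 248.5   6. ]
batten ((155.5, 202.5), (37.0, 5.0), 90.0)
[array([557.7, 339.1,  48. ]), array([557.5, 323.9,  48. ]), array([445.3, 323.1,  48. ]), array([445.6, 338.1,  48. ])] [501.2 331.1  48. ]
```

View pics/a.png

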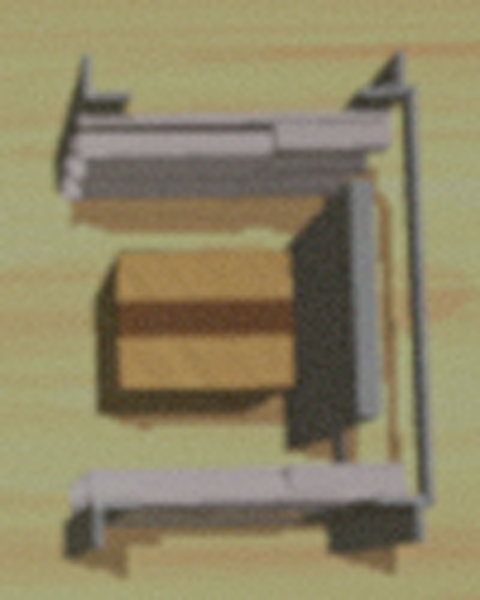

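View pics/b.png

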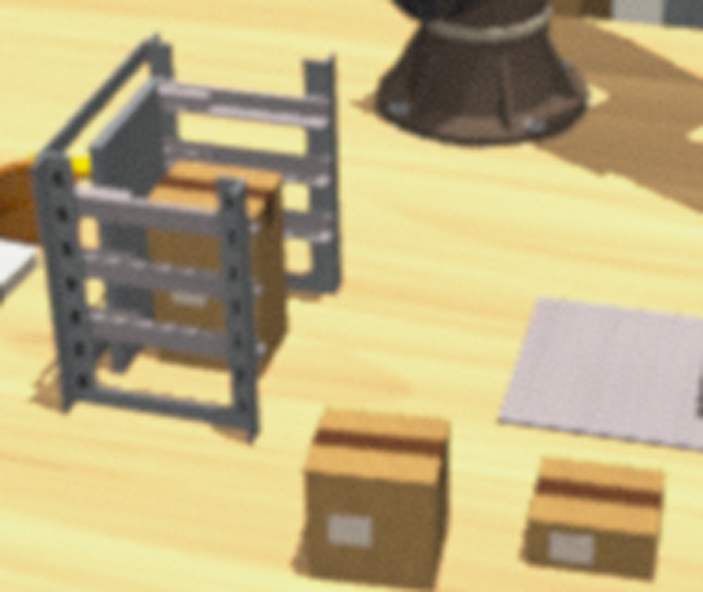

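```bash
python3 - <<'E'
from h import *
import pickle
t=pickle.load(open('top0.pkl','rb')); s=pickle.load(open('scene0.pkl','rb'))
def A(x,y,z): return onz(t,265+(x-2)/4.8,110+(y-2)/4.8,z)
def B(x,y,z): return onz(s,150+(x-1.3)/3.7,130+(y-1.3)/3.7,z)
for n,a in dict(upIn1=(80,156,195),upIn2=(270,154,195),loIn1=(80,473,195),loIn2=(280,468,195),loIn3=(395,462,206),upIn3=(385,150,206),
 upFrontTop=(80,122,213),upFrontIn=(70,156,195),loFront=(72,500,213),stepU=(275,135,206),stepL=(290,470,206),stopF1=(350,185,235),stopF2=(358,418,235),
 barU=(408,92,250),barL=(430,500,250),c1=(118,250,170),c2=(118,388,170),c3=(293,388,170),c4=(293,250,170)).items(): print(n,A(*a))
print('scene')
for n,a in dict(nearFpostTop=(232,180,250),nearFpostBot=(252,437,0),farFtop=(320,58,250),farFbot=(325,290,0),nearBbot=(68,410,0),nearBtop=(50,155,250)).items(): print(n,B(*a))
print([ (p,np.round(proj(t,p),1)) for p in [(504,248,6)]])
im=t["color"];g=cv2.cvtColor(im,cv2.COLOR_RGB2GRAY)
for x in (285,295,305,315): print(x,'up',g[130:150,x].tolist(),'lo',g[202:218,x].tolist())
E
```

```text
upIn1 [648.6 -41.4 195. ]
upIn2 [ 648.  -149.4  195. ]
loIn1 [468.2 -36.9 195. ]
loIn2 [ 469.2 -148.7  195. ]
loIn3 [ 470.7 -210.6  206. ]
upIn3 [ 646.8 -212.4  206. ]
upFrontTop [664.  -40.4 213. ]
upFrontIn [648.6 -35.7 195. ]
loFront [452.2 -30.7 213. ]
stepU [ 656.4 -150.7  206. ]
stepL [ 467.2 -152.3  206. ]
stopF1 [ 621.1 -185.7  235. ]
stopF2 [ 492.8 -185.   235. ]
barU [ 669.  -216.1  250. ]
barL [ 447.1 -218.3  250. ]
c1 [598.4 -64.  170. ]
c2 [518.3 -61.9 170. ]
c3 [ 516.7 -162.1  170. ]
c4 [ 596.8 -165.1  170. ]
scene
nearFpostTop [671.7 -51.7 250. ]
nearFpostBot [677.3 -46.    0. ]
farFtop [441.5 -51.3 250. ]
farFbot [439.1 -54.8   0. ]
nearBbot [ 682.3 -215.6    0. ]
nearBtop [ 670.2 -209.   250. ]
[((504, 248, 6), array([185. , 202.3]))]
285 up [105, 70, 67, 83, 115, 131, 100, 112, 147, 157, 156, 158, 143, 107, 96, 102, 100, 97, 102, 99] lo [161, 159, 160, 158, 160, 161, 159, 161, 161, 162, 161, 157, 153, 143, 122, 112]
295 up [156, 155, 154, 150, 148, 136, 101, 112, 150, 153, 155, 147, 127, 102, 102, 105, 96, 94, 98, 104] lo [159, 161, 160, 158, 162, 160, 160, 160, 158, 159, 159, 158, 143, 101, 94, 91]
305 up [152, 152, 148, 150, 149, 132, 93, 112, 152, 155, 155, 140, 116, 97, 97, 97, 98, 96, 101, 99] lo [162, 158, 158, 159, 159, 161, 160, 156, 159, 161, 154, 156, 143, 106, 82, 87]
315 up [154, 152, 149, 150, 150, 126, 86, 113, 148, 151, 155, 141, 119, 99, 97, 100, 95, 90, 94, 94] lo [155, 158, 160, 162, 158, 158, 157, 158, 157, 158, 160, 153, 130, 101, 89, 95]
```

The carton in the rack is the tall one: the two outside are the mid and low ones, and its top at z=170 gives 80×100 mm. So the shelf goes on the top rails (195 mm).

- **Rack:** mouth at x≈558.5, y≈-41, inward direction -y, stop at y≈-185.
- **Batten:** about (501, 331), shelf yaw offset about +0.028.

I'll turn the tool first.

Request:
{"fn": "apply_moves", "kwargs": {"commands": [[0,0,-6.9,0,0,0,0.06],[0,0,-6.9,0,0,0,0.06],[0,0,-6.9,0,0,0,0.06],[0,0,-6.9,0,0,0,0.06],[0,0,0,0,0,0,0.06]]}}

```text
t: 0.52
eef_pos: [273.4, 562.0, 404.4]
tcp_rot: [-3.141, -0.0, -3.107]
ft_force: [0.5, 0.1, 0.2]
opening: 0.705
```

Request:
{"fn": "apply_moves", "kwargs": {"commands": [[0,0,0,-0.028,-0.029,0,0.06],[0,0,0,-0.028,-0.029,0,0.06],[0,0,0,-0.028,-0.029,0,0.06],[0,0,0,-0.028,-0.029,0,0.06],[0,0,0,-0.028,-0.029,0,0.06]]}}

```text
t: 0.93
eef_pos: [418.5, 419.7, 404.6]
tcp_rot: [-3.142, -0.0, -3.117]
ft_force: [-0.1, 0.3, -0.2]
opening: 0.636
```

Request:
{"fn": "apply_moves", "kwargs": {"commands": [[0,0,0,-0.027,-0.0305,0,0.06],[0,0,0,-0.027,-0.0305,0,0.06],[0,0,0,-0.027,-0.0305,0.03,0.06],[0,0,0,0,0,0.04,0.06],[0,0,0,0,0,0.04,0.06]]}}

```text
t: 1.35
eef_pos: [497.5, 335.5, 299.6]
tcp_rot: [3.14, 0.003, -3.121]
ft_force: [0.9, 1.8, 0.3]
opening: 0.636
```

```bash
python3 - <<'E'
from h import *
s=shot("scene","s1.png"); t=shot("top","t1.png")
a=cv2.resize(s["color"][110:290,270:430],None,fx=3.3,fy=3.3,interpolation=2); b=cv2.resize(t["color"][150:270,110:230],None,fx=2.2,fy=2.2,interpolation=2)
o=np.zeros((594,792,3),np.uint8); o[:,:528]=a; o[:264,528:]=b; cv2.imwrite('pics/s1c.png',o[:,:,::-1]); print(env.state()["eef_pos"])
E
```

```text
[495.73050892 336.20797292 294.84856271]
```

View pics/s1c.png

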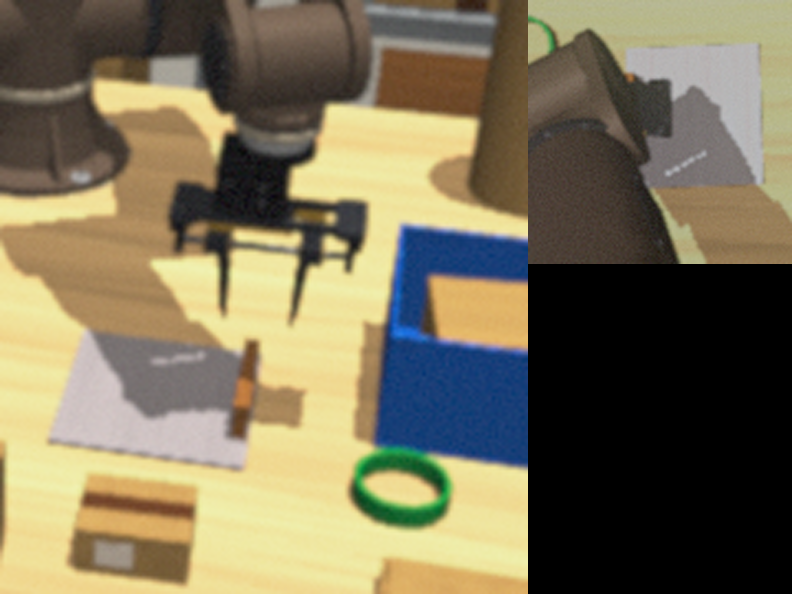

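The view shows the gripper above the batten, with fingertips at crop (222,312) and (293,320). The batten is at crop (245,390) and the blue bin's near wall at crop (378–403). I'll check the bin clearance.

```bash
python3 - <<'E'
from h import *
s=fix(optics.read_camera("scene"))
P=lambda x,y,z: onz(s,270+(x-1)/3.3,110+(y-1)/3.3,z)
print("bin foot",P(377,446,0)); 
for z in(90,110,130): print(z,P(390,345,z),P(403,227,z))
print("tips",P(223,312,104),P(293,320,104))
hsv=cv2.cvtColor(s["color"],cv2.COLOR_RGB2HSV); m=((hsv[:,:,1]>120)&(hsv[:,:,0]<20)).astype(np.uint8); m[:,:338]=0;m[:,350:]=0;m[:205]=0;m[245:]=0
k=max(cv2.findContours(m,0,2)[0],key=cv2.contourArea); print(cv2.minAreaRect(k),cv2.boxPoints(cv2.minAreaRect(k)).tolist()); u,v=cv2.minAreaRect(k)[0]; print(onz(s,u,v,30))
E
```

```text
bin foot [526.3 463.4   0. ]
90 [483.8 462.1  90. ] [244.3 465.7  90. ]
110 [515.2 460.9 110. ] [281.2 464.3 110. ]
130 [546.5 459.6 130. ] [318.2 463.  130. ]
tips [487.9 301.2 104. ] [485.  368.6 104. ]
((343.7323303222656, 227.0155029296875), (5.05544376373291, 28.27057647705078), 3.814074993133545) [[340.2699279785156, 240.9513397216797], [342.1504821777344, 212.74339294433594], [347.1947326660156, 213.0796661376953], [345.3141784667969, 241.28761291503906]]
[503.4 330.1  30. ]
```

The bin wall is at y≈461, so there's about 40 mm clearance. Descending.

Request:
{"fn": "apply_moves", "kwargs": {"commands": [[0,0,0,-0.006,-0.005,0,0.06],[0,0,0,0,0,0.032,0.06],[0,0,0,0,0,0.032,0.06],[0,0,0,0,0,0.03,0.06],[0,0,0,0,0,0,0.06]]}}

```text
t: 1.92
eef_pos: [502.3, 332.4, 204.1]
tcp_rot: [-3.14, -0.003, -3.113]
ft_force: [-0.4, -0.8, 0.2]
opening: 0.631
```

Request:
{"fn": "apply_moves", "kwargs": {"commands": [[0,0,0,0,0,0,0.06],[0,0,0,0,0,0.002,0.06],[0,0,0,0,0,0,0.06]]}}

```text
t: 2.17
eef_pos: [502.9, 332.8, 206.6]
tcp_rot: [3.14, 0.003, -3.113]
ft_force: [-0.3, 0.0, -0.6]
opening: 0.631
```

Request:
{"fn": "apply_moves", "kwargs": {"commands": [[0,0,0,0,0,0.005,0.06],[0,0,0,0,0,0,0.06],[0,0,0,0,0,0,0.06]]}}

```text
t: 2.42
eef_pos: [502.4, 332.5, 199.5]
tcp_rot: [3.141, 0.001, -3.113]
ft_force: [0.4, -0.2, -0.1]
opening: 0.63
```

Request:
{"fn": "apply_moves", "kwargs": {"commands": [[0,0,0,0,0,0.001,0],[0,0,0,0,0,0,0],[0,0,0,0,0,0,0],[0,0,0,0,0,0,0],[0,0,0,0,0,0,0]]}}

```text
t: 2.83
eef_pos: [502.4, 332.5, 198.0]
tcp_rot: [3.142, 0.0, -3.113]
ft_force: [0.4, -0.2, 1.4]
opening: 0.338
```

Request:
{"fn": "apply_moves", "kwargs": {"commands": [[0,0,0,0,0,0,0],[0,0,0,0,0,0,0],[0,0,0,0,0,0,0],[0,0,0,0,0,0,0],[0,0,0,0,0,0,0]]}}

```text
t: 3.25
eef_pos: [502.4, 332.4, 198.0]
tcp_rot: [3.142, -0.0, -3.113]
ft_force: [-0.2, -0.3, 0.2]
opening: 0.168
```

Request:
{"fn": "apply_moves", "kwargs": {"commands": [[0,0,0,0,0,-0.01,0],[0,0,0,0,0,-0.02,0],[0,0,0,0,0,-0.03,0],[0,0,0,0,0,-0.03,0],[0,0,0,0,0,-0.03,0]]}}

```text
t: 3.67
eef_pos: [502.1, 332.3, 319.6]
tcp_rot: [-3.141, -0.001, -3.113]
ft_force: [0.8, -0.2, -3.3]
opening: 0.168
```

Request:
{"fn": "apply_moves", "kwargs": {"commands": [[0,0,0,0,0,-0.03,0],[0,0,0,0,0,-0.03,0],[0,0,0,0,0,-0.02,0],[0,0,0,0,0,-0.01,0],[0,0,0,0,0,0,0]]}}

```text
t: 4.08
eef_pos: [502.2, 332.4, 410.3]
tcp_rot: [3.14, 0.003, -3.113]
ft_force: [0.2, -0.2, -3.9]
opening: 0.166
```

Request:
{"fn": "apply_moves", "kwargs": {"commands": [[0,0,0.8,0,0,0,0],[0,0,0.8,0,0,0,0],[0,0,0,0,0,0,0]]}}

```text
t: 4.33
eef_pos: [502.3, 332.4, 406.4]
tcp_rot: [-3.14, -0.002, 3.141]
ft_force: [0.2, -0.2, -3.9]
opening: 0.167
```

```bash
python3 - <<'E'
from h import *
s=shot("scene","s2.png"); t=shot("top","t2.png")
a=cv2.resize(s["color"][90:270,270:430],None,fx=3.3,fy=3.3,interpolation=2); b=cv2.resize(t["color"][150:270,110:230],None,fx=2.2,fy=2.2,interpolation=2)
o=np.zeros((594,792,3),np.uint8); o[:,:528]=a; o[:264,528:]=b; cv2.imwrite('pics/s2c.png',o[:,:,::-1]); q=env.state(); print(q["eef_pos"],q["tcp_rot"],q["ft_force"],q["moment"])
E
```

```text
[502.46738888 332.4255187  406.78469432] [-3.14073319e+00 -1.82513759e-03 -3.14072423e+00] [-0.64740662 -0.23248644 -3.51859978] [ 0.29140293 -0.00046306 -0.03608203]
```

View pics/s2c.png

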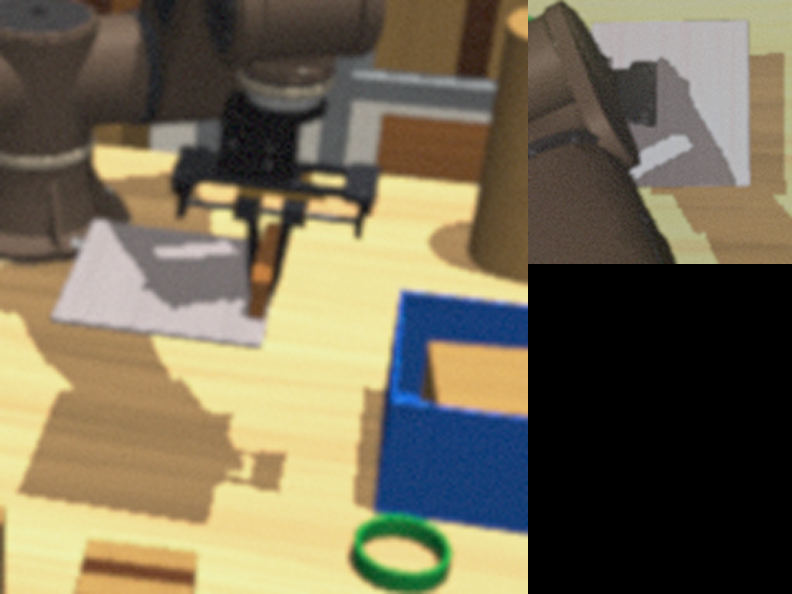

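The shelf is held, with its rear edge at crop (95,218)–(52,318) in the scene view and column 748 in the top view. I'll triangulate those corners for droop and yaw.

```bash
python3 - <<'E'
from h import *
s=fix(optics.read_camera("scene"));t=fix(optics.read_camera("top"))
def tri(a,b):
    e,d=ray(t,*a);f,g=ray(s,*b); k=np.linalg.lstsq(np.c_[d,-g],f-e,rcond=None)[0]; p,q=e+k[0]*d,f+k[1]*g; return ((p+q)/2).round(1),np.linalg.norm(p-q).round(1)
T=lambda x,y:(110+(x-528-.6)/2.2,150+(y-.6)/2.2); S=lambda x,y:(270+(x-1)/3.3,90+(y-1)/3.3)
print(tri(T(748,20),S(52,318)), tri(T(748,186),S(95,218)))
hsv=cv2.cvtColor(t["color"],cv2.COLOR_RGB2HSV); m=((hsv[:,:,1]<45)&(hsv[:,:,2]>80)).astype(np.uint8)
# rear edge and +x edge from mask
E=[(v,max(np.where(m[v,170:225])[0])+170.5) for v in range(163,230)]
f=np.polyfit(*np.array(E).T,1); print("rear col at rows160,233:",np.polyval(f,[160,233]))
for v in(160,233): print(onz(t,np.polyval(f,v)+.5,v,212))
E2=[(u,min(np.where(m[150:175,u])[0])+150) for u in range(150,206)]; print(E2[::6]); f=np.polyfit(*np.array(E2).T,1); a,b=[onz(t,u,np.polyval(f,u),212) for u in(145,205)]; print(a,b,(b-a)[0]/(b-a)[1])
E
```

```text
(array([601.8, 152.5, 214.5]), np.float64(0.2)) (array([401.4, 152.8, 217.8]), np.float64(1.2))
rear col at rows160,233: [209.74311597 210.82392849]
[599.  151.2 212. ]
[404.6 149.7 212. ]
[(150, np.int64(160)), (156, np.int64(159)), (162, np.int64(159)), (168, np.int64(159)), (174, np.int64(159)), (180, np.int64(159)), (186, np.int64(159)), (192, np.int64(159)), (198, np.int64(151)), (204, np.int64(159))]
[606.  325.9 212. ] [603.3 165.3 212. ] 0.016811955168119837
```

The shelf is level and square. Its rear middle is at (501.7, 152). Now I'll move it in front of the rack.

Request:
{"fn": "apply_moves", "kwargs": {"commands": [[0,0,0,-0.009,-0.023,0,0],[0,0,0,-0.014,-0.036,0,0],[0,0,0,-0.014,-0.036,0,0],[0,0,0,-0.013,-0.035,0,0],[0,0,0,-0.0063,-0.022,0,0]]}}

```text
t: 4.95
eef_pos: [559.8, 177.7, 407.7]
tcp_rot: [-3.141, 0.0, 3.142]
ft_force: [-0.7, 1.1, -4.2]
opening: 0.169
```

Request:
{"fn": "apply_moves", "kwargs": {"commands": [[0,0,0,0,0,0,0],[0,0,0,0,0,0,0],[0,0,0,0,0,0,0],[0,0,0,0,0,0,0]]}}

```text
t: 5.28
eef_pos: [558.6, 181.3, 407.9]
tcp_rot: [3.141, -0.0, -3.14]
ft_force: [0.6, -0.1, -3.5]
opening: 0.165
```

```bash
python3 - <<'E'
from h import *
s=shot("scene","s3.png"); t=shot("top","t3.png")
a=cv2.resize(s["color"][130:240,160:310],None,fx=5.2,fy=5.2,interpolation=2); cv2.imwrite('pics/s3c.png',a[:,:,::-1])
b=cv2.resize(t["color"][120:235,200:360],None,fx=5,fy=5,interpolation=2);cv2.imwrite('pics/t3c.png',b[:,:,::-1]);q=env.state(); print(q["eef_pos"],q["tcp_rot"],q["ft_force"],q["moment"])
E
```

```text
[558.52519059 181.41262849 407.9794979 ] [ 3.14146632e+00 -9.10382410e-05 -3.13923528e+00] [-0.02387143  0.9616613  -4.04273111] [0.38020058 0.02591382 0.00253862]
```

View pics/s3c.png

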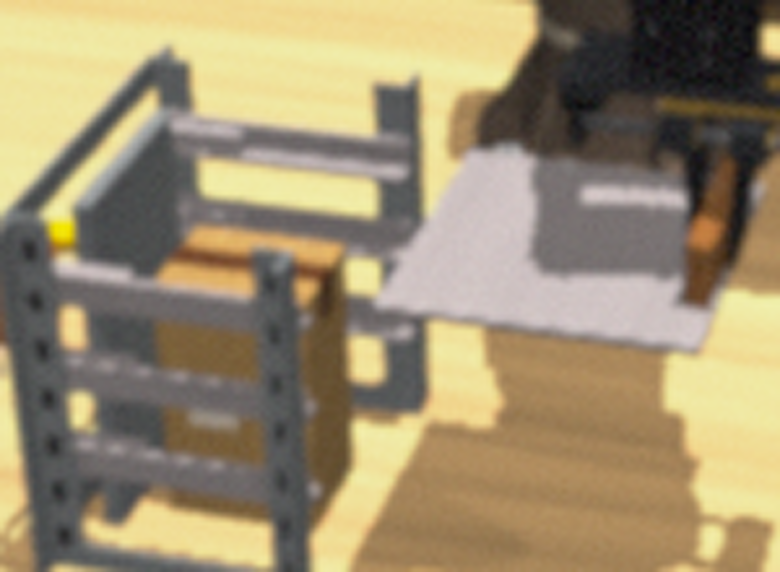

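View pics/t3c.png

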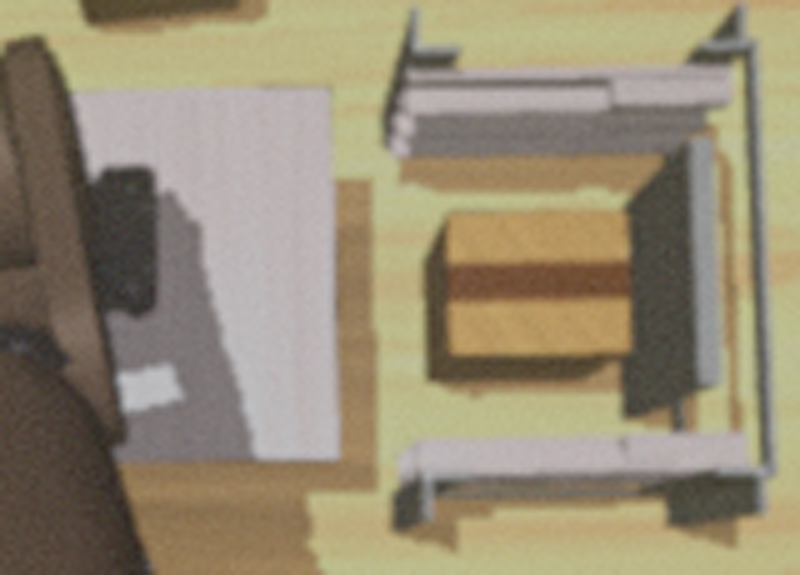

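```bash
python3 - <<'E'
from h import *
t=fix(optics.read_camera("top")); g=cv2.cvtColor(t["color"],cv2.COLOR_RGB2GRAY).astype(float)
sat=cv2.cvtColor(t["color"],cv2.COLOR_RGB2HSV)[:,:,1].astype(float)
def edge(sig,u,a,b):  # strongest subpixel change in rows a..b
    w=sig[a:b,u-3:u+4].mean(1); d=np.abs(np.diff(w)); i=int(np.argmax(d)); i=min(max(i,1),len(d)-2); k=d[i-1:i+2]; return a+i+.5+(k@[-1,0,1])/k.sum()
def line(sig,us,a,b,z):
    P=np.array([onz(t,u,edge(sig,u,a,b),z) for u in us]); f=np.polyfit(P[:,1],P[:,0],1); m=P[:,1].mean(); print(P[:,0], "mean",P[:,0].mean().round(1),"slope",f[0].round(4)); return f
print("shelf+x");line(sat,range(225,264,7),130,146,214.)
print("shelf-x");line(sat,range(250,268,4),205,220,214.)
print("ledge+x");line(g,range(293,318,5),138,146,195.)
print("wall top line+x");line(g,range(290,318,5),130,142,213.)
print("ledge-x");line(sat,range(293,318,5),200,214,195.)
print("-x wall outer low edge");line(g,range(293,318,5),210,219,213.)
# rear edge
P=[]
for v in range(145,205,8):
    w=sat[v-2:v+3,255:280].mean(0); d=np.abs(np.diff(w)); i=int(np.argmax(d)); k=d[i-1:i+2]; P.append(onz(t,255+i+.5+(k@[-1,0,1])/k.sum(),v,214.))
P=np.array(P); print("rear",P[:,1],np.polyfit(P[:,0],P[:,1],1)[0])
P=[]
for v in range(152,192,6):
    w=g[v-2:v+3,333:343].mean(0); P.append((v,w.astype(int).tolist()))
print(P[0],P[-1])
E
```

```text
shelf+x
[659.6 659.7 659.9 659.7 659.7 659.4] mean 659.7 slope 0.0018
shelf-x
[458.5 457.9 457.8 457.6 457.5] mean 457.9 slope 0.0218
ledge+x
[647.8 647.5 648.6 648.8 648.3] mean 648.2 slope -0.0168
wall top line+x
[657.1 661.9 661.6 661.4 661.2 661. ] mean 660.7 slope -0.0366
ledge-x
[470.2 470.1 470.1 470.6 470.6] mean 470.3 slope -0.0097
-x wall outer low edge
[449.1 449.6 449.1 449.2 449.5] mean 449.3 slope -0.003
rear [-28.    1.    0.2   0.4   0.7   0.6   0.5   0.2] -0.10889424464584668
(152, [83, 78, 74, 73, 93, 125, 145, 148, 147, 152]) (188, [76, 72, 71, 74, 70, 79, 117, 147, 151, 151])
```

Lateral alignment is within about 1 mm (shelf centre 558.8, rack about 558.7) and both are square. The rear edge is at y≈0.5. I'll lower to about 3 mm above ledge height and enter.

Request:
{"fn": "apply_moves", "kwargs": {"commands": [[0,0,0,0,-0.005,0.004,0],[0,0,0,0,-0.01,0.004,0],[0,0,0,0,-0.01,0.003,0],[0,0,0,0,-0.005,0,0],[0,0,0,0,0,0,0]]}}

```text
t: 5.85
eef_pos: [558.9, 149.0, 396.8]
tcp_rot: [-3.141, -0.001, 3.141]
ft_force: [0.6, 0.3, -3.2]
opening: 0.169
```

Request:
{"fn": "apply_moves", "kwargs": {"commands": [[0,0,0,0,0,0,0],[0,0,0,0,0,0,0]]}}

```text
t: 6.02
eef_pos: [558.9, 150.4, 397.2]
tcp_rot: [3.141, 0.0, -3.141]
ft_force: [-0.2, 0.5, -4.0]
opening: 0.168
```

Request:
{"fn": "apply_moves", "kwargs": {"commands": [[0,0,0,0,-0.006,0,0],[0,0,0,0,-0.008,0,0],[0,0,0,0,-0.008,0,0],[0,0,0,0,-0.008,0,0],[0,0,0,0,-0.006,0,0]]}}

```text
t: 6.43
eef_pos: [558.9, 113.4, 397.1]
tcp_rot: [-3.142, 0.0, -3.141]
ft_force: [0.1, 0.2, -3.6]
opening: 0.168
```

Request:
{"fn": "apply_moves", "kwargs": {"commands": [[0,0,0,0,-0.006,0,0],[0,0,0,0,-0.008,0,0],[0,0,0,0,-0.008,0,0],[0,0,0,0,-0.006,0,0],[0,0,0,0,0,0,0]]}}

```text
t: 6.85
eef_pos: [559.0, 85.3, 397.0]
tcp_rot: [-3.141, 0.0, 3.142]
ft_force: [-0.2, -0.4, -3.7]
opening: 0.165
```

No contact. The rear is about 54 mm in. I'll lower to about 1 mm and go under the strips.

Request:
{"fn": "apply_moves", "kwargs": {"commands": [[0,0,0,0,0,0.0015,0],[0,0,0,0,0,0.001,0],[0,0,0,0,0,0,0],[0,0,0,0,0,0,0]]}}

```text
t: 7.18
eef_pos: [558.9, 86.8, 394.4]
tcp_rot: [3.141, -0.0, -3.14]
ft_force: [-0.1, 0.6, -4.1]
opening: 0.166
```

Request:
{"fn": "apply_moves", "kwargs": {"commands": [[0,0,0,0,-0.006,0,0],[0,0,0,0,-0.008,0,0],[0,0,0,0,-0.008,0,0],[0,0,0,0,-0.006,0,0],[0,0,0,0,0,0,0]]}}

```text
t: 7.6
eef_pos: [559.0, 57.1, 394.6]
tcp_rot: [-3.141, 0.0, 3.141]
ft_force: [-0.6, -0.1, -3.5]
opening: 0.17
```

Request:
{"fn": "apply_moves", "kwargs": {"commands": [[0,0,0,0,-0.006,0,0],[0,0,0,0,-0.007,0,0],[0,0,0,0,-0.006,0,0],[0,0,0,0,-0.005,0,0],[0,0,0,0,0,0,0]]}}

```text
t: 8.02
eef_pos: [559.0, 33.5, 394.5]
tcp_rot: [-3.141, 0.0, -3.141]
ft_force: [1.0, -0.0, -3.8]
opening: 0.167
```

Request:
{"fn": "apply_moves", "kwargs": {"commands": [[0,0,0,0,-0.005,0,0],[0,0,0,0,-0.006,0,0],[0,0,0,0,-0.006,0,0],[0,0,0,0,-0.005,0,0],[0,0,0,0,0,0,0]]}}

```text
t: 8.43
eef_pos: [559.0, 11.6, 394.5]
tcp_rot: [-3.142, 0.0, -3.141]
ft_force: [-0.1, -0.8, -4.3]
opening: 0.162
```

Request:
{"fn": "apply_moves", "kwargs": {"commands": [[0,0,0,0,0,0.0005,0],[0,0,0,0,0,0.0005,0],[0,0,0,0,0,0,0],[0,0,0,0,0,0,0]]}}

```text
t: 8.77
eef_pos: [559.0, 12.7, 393.5]
tcp_rot: [3.141, -0.0, -3.14]
ft_force: [0.4, 0.0, -4.0]
opening: 0.167
```

Request:
{"fn": "apply_moves", "kwargs": {"commands": [[0,0,0,0,-0.0015,0,0],[0,0,0,0,-0.0015,0,0],[0,0,0,0,-0.0015,0,0],[0,0,0,0,-0.0015,0,0]]}}

```text
t: 9.1
eef_pos: [559.0, 6.3, 393.6]
tcp_rot: [3.142, 0.0, -3.141]
ft_force: [-0.0, 0.2, -4.0]
opening: 0.166
```

Request:
{"fn": "apply_moves", "kwargs": {"commands": [[0,0,0,0,-0.001,0,0],[0,0,0,0,-0.001,0,0],[0,0,0,0,-0.001,0,0],[0,0,0,0,-0.001,0,0]]}}

```text
t: 9.43
eef_pos: [559.0, 2.3, 393.5]
tcp_rot: [3.142, 0.0, -3.141]
ft_force: [-0.2, 0.7, -3.7]
opening: 0.165
```

Request:
{"fn": "apply_moves", "kwargs": {"commands": [[0,0,0,0,-0.001,0,0],[0,0,0,0,-0.001,0,0],[0,0,0,0,-0.001,0,0]]}}

```text
t: 9.68
eef_pos: [559.0, -0.6, 393.5]
tcp_rot: [3.141, 0.0, -3.141]
ft_force: [-0.9, -0.2, -2.9]
opening: 0.165
```

Request:
{"fn": "apply_moves", "kwargs": {"commands": [[0,0,0,0,-0.001,0,0],[0,0,0,0,-0.001,0,0]]}}

```text
t: 9.85
eef_pos: [559.0, -2.6, 393.5]
tcp_rot: [3.142, 0.0, -3.141]
ft_force: [-0.4, -0.7, -3.7]
opening: 0.168
```

Request:
{"fn": "apply_moves", "kwargs": {"commands": [[0,0,0,0,-0.001,0,0],[0,0,0,0,-0.001,0,0]]}}

```text
t: 10.02
eef_pos: [559.0, -4.6, 393.5]
tcp_rot: [3.142, 0.0, -3.141]
ft_force: [-0.4, -0.3, -3.9]
opening: 0.165
```

Request:
{"fn": "apply_moves", "kwargs": {"commands": [[0,0,0,0,-0.0007,0,0],[0,0,0,0,-0.0007,0,0]]}}

```text
t: 10.18
eef_pos: [559.0, -6.0, 393.5]
tcp_rot: [3.141, 0.0, -3.141]
ft_force: [-0.6, 3.9, -3.8]
opening: 0.167
```

Contact with the stop. I'll press a little more.

Request:
{"fn": "apply_moves", "kwargs": {"commands": [[0,0,0,0,-0.0002,0,0],[0,0,0,0,0,0,0]]}}

```text
t: 10.35
eef_pos: [559.0, -6.0, 393.5]
tcp_rot: [3.141, -0.0, -3.141]
ft_force: [-0.8, 1.6, -3.9]
opening: 0.172
```

Request:
{"fn": "apply_moves", "kwargs": {"commands": [[0,0,0,0,-0.0003,0,0],[0,0,0,0,0,0,0]]}}

```text
t: 10.52
eef_pos: [559.0, -6.1, 393.6]
tcp_rot: [3.141, -0.0, -3.141]
ft_force: [0.2, 5.5, -3.5]
opening: 0.168
```

Request:
{"fn": "apply_moves", "kwargs": {"commands": [[0,0,0,0,-0.0003,0,0],[0,0,0,0,0,0,0]]}}

```text
t: 10.68
eef_pos: [558.9, -6.2, 393.6]
tcp_rot: [3.14, -0.0, -3.14]
ft_force: [-0.5, 7.0, -1.2]
opening: 0.167
```

Request:
{"fn": "apply_moves", "kwargs": {"commands": [[0,0,0,0,0,0,0],[0,0,0,0,0,0,0],[0,0,0,0,0,0.0003,0],[0,0,0,0,0,0.0003,0],[0,0,0,0,0,0,0]]}}

```text
t: 11.1
eef_pos: [558.9, -6.1, 393.2]
tcp_rot: [3.141, 0.0, -3.14]
ft_force: [-0.9, 7.3, 0.6]
opening: 0.166
```

The ledges now carry the weight (Fz≈0) with about 7 N on the stop. Releasing.

Request:
{"fn": "apply_moves", "kwargs": {"commands": [[0,0,0,0,0,0,0.022],[0,0,0,0,0,0,0.03],[0,0,0,0,0,0,0.04],[0,0,0,0,0,0,0.045],[0,0,0,0,0,0,0.045]]}}

```text
t: 11.52
eef_pos: [559.1, -6.9, 393.0]
tcp_rot: [-3.141, 0.0, -3.141]
ft_force: [0.5, 0.1, -0.0]
opening: 0.445
```

Request:
{"fn": "apply_moves", "kwargs": {"commands": [[0,0,0,0,0,0,0.045],[0,0,0,0,0,0,0.045]]}}

```text
t: 11.68
eef_pos: [559.0, -6.8, 392.9]
tcp_rot: [-3.142, 0.0, -3.141]
ft_force: [0.5, -0.1, 0.1]
opening: 0.47
```

Released, with all forces at zero. Lifting straight up, then moving away.

Request:
{"fn": "apply_moves", "kwargs": {"commands": [[0,0,0,0,0,-0.008,0.045],[0,0,0,0,0,-0.02,0.045],[0,0,0,0,0,-0.03,0.045],[0,0,0,0,0,-0.03,0.045],[0,0,0,0,0,-0.02,0.045]]}}

```text
t: 12.1
eef_pos: [558.8, -6.7, 504.3]
tcp_rot: [-3.141, 0.003, -3.141]
ft_force: [0.5, -1.0, -0.5]
opening: 0.47
```

Request:
{"fn": "apply_moves", "kwargs": {"commands": [[0,0,0,0,0.03,0,0.045],[0,0,0,0,0.035,0,0.045],[0,0,0,0,0.035,0,0.045],[0,0,0,0,0.035,0,0.045],[0,0,0,0,0.03,0,0.045]]}}

```text
t: 12.52
eef_pos: [558.4, 160.2, 501.7]
tcp_rot: [3.141, 0.001, -3.14]
ft_force: [0.5, -1.3, -0.8]
opening: 0.476
```

Request:
{"fn": "apply_moves", "kwargs": {"commands": [[0,0,0,0,0.03,0,0.045],[0,0,0,0,0.02,0,0.045],[0,0,0,0,0,0,0.045],[0,0,0,0,0,0,0.045]]}}

```text
t: 12.85
eef_pos: [558.6, 209.0, 501.3]
tcp_rot: [-3.142, 0.0, -3.139]
ft_force: [0.2, -0.6, -0.8]
opening: 0.476
```

```bash
python3 - <<'E'
from h import *
s=shot("scene","s4.png"); t=shot("top","t4.png")
a=cv2.resize(s["color"][130:260,150:290],None,fx=2.8,fy=2.8,interpolation=2)
b=cv2.resize(t["color"][110:240,225:365],None,fx=2.8,fy=2.8,interpolation=2); cv2.imwrite('pics/f.png',np.hstack([a,b])[:,:,::-1])
q=env.state(); print(q["eef_pos"],q["ft_force"])
E
```

```text
[558.75913364 207.63561886 501.2884438 ] [ 0.01308333  0.19496584 -1.05306113]
```

View pics/f.png

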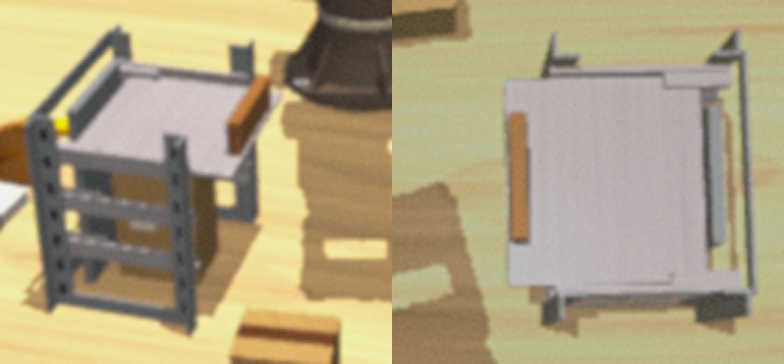

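The shelf lies under the strips on the top rails, square, with its batten outwards (crop columns 511–526). Its rear edge is against the stop (column ~706) and the carton is untouched below. Handing in.

```bash
python3 -c "
from h import *
t=fix(optics.read_camera('top')); T=lambda x,y,z:onz(t,225+(x-392-.9)/2.8,110+(y-.9)/2.8,z)
print('batten',T(518.5,177,243),'rear edge',T(704,90,201),T(707,280,201),'stop',T(707,108,235),T(713,245,235))
print(env.job_done())"
```

```text
batten [556.9  -5.9 243. ] rear edge [ 645.5 -189.8  201. ] [ 461.2 -185.5  201. ] stop [ 620.8 -184.9  235. ] [ 491.5 -185.3  235. ]
the job is handed in; nothing more can be done
None
```

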